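# Swipe-and-click test on a touchpad in its sprung test nest

### The arm

A 6-joint arm with a two-finger parallel gripper is mounted at the origin on a cart in front of the work surface, level with it; the furniture and walls round the work are solid. World frame = base frame: x ahead of the robot, y to its left, z up, the work surface at z = 0. Lengths are in m, angles in degrees, forces in N, time in s.
With the tool pointing down it reaches from about 0.425 to 1.125 m from the base axis. Payload 14.9 kg.
Tool frame: the origin (TCP) lies midway between the tips of the shut fingers; the grasp point (between the pads) lies 19 mm behind it; z points along the fingers, y is the line along which they close (so a half turn about z gives the same grasp; the last joint's range is limited). The gripper opens to 91 mm and grips with 3 to 60 N. Pads are 32 mm wide; open, the fingers measure 118 mm over their backs; the gripper's body (76 mm by 178 mm) begins 60 mm behind the grasp point.
Start: joints at [-78.57, 21.709, 99.362, -0, 58.929, -1.908], TCP at [0.161, -0.681, 0.214] pointing down, gripper open.
Joint ranges: [-158.91, 158.91], [-42.39, 125.64], [0.06, 152.35], [-60.88, 240.88], [17.5, 164.5], [-176.32, 176.32]. Speed limits (degrees/s): [108.29, 108.29, 136.94, 180, 180, 180].

### API

Orientations are given as a 3x3 rotation matrix whose columns are the frame's x, y, z axes.
In Python, from bench import bot gives the robot as it stands. Calls block until the motion is done:
- bot.movep(position, orientation): joint-space move of the TCP to a pose.
- bot.move_linear(position, rate=0.15, rot=None, contact_N=None): straight line of the TCP; rot=None keeps the orientation; rate is the mean speed in m/s. With contact_N (N) it stops when the force on the tool has changed by that much, and returns True; else False.
- bot.set_joints(angles): joint-space move.
- bot.grip(opening): finger opening in m; the grip force is fixed at half the most; returns when the fingers have stopped.
- bot.dwell(seconds).
- bot.solve_ik(position, orientation): joint angles nearest the present ones, or None.
- bot.read_camera(name): name is "scene" or "top"; returns the picture (400x640x3 uint8, red, green, blue); there is no depth.
- bot.camera_model(name): a dict with "fx", "fy", "cx", "cy" (pixels), "T" (4x4, takes a point from camera to world coordinates). Camera axes: x right, y up, looking along -z (the intrinsics and any distortion apply to the point x, -y, -z); pixel columns grow to the right and rows downward; lengths in m; the calibration is good to about 2 mm. A picture is of the moment at which its call begins. camera_model takes no time and is no camera call.
A pose or a line that the arm cannot do raises bot.Unreachable and nothing moves.
- bot.job_done(): hands the job in; it is judged then, once.
Readings, each from a call of its own:
- bot.current_time_s(): time.
- bot.current_qpos(): joint angles.
- bot.current_joint_vel(): joint speeds.
- bot.current_joint_torque(): joint torques, N m.
- bot.current_ee_pos(): TCP position.
- bot.current_tcp_rot(): TCP orientation.
- bot.current_force(): force on the tool from outside, world axes, zero at the start.
- bot.current_ft_torque(): the same for the moment, N m.
- bot.current_width(): finger opening in m.
- bot.current_grasp_force(): force on a finger pad.
Only numpy, scipy, OpenCV 4.12 (cv2) and the standard library are available. Lean on these libraries where they do the work, as an engineer would, in place of code of your own. Each camera call takes 0.05 s, during which the arm holds its last target. There are 200 camera calls.

### The job

Run the swipe-and-click test on the touchpad that lies in the sprung test nest: put the fingertips down lightly on the ring mark, slide them along the row of dots to the corner mark and on round to the square mark, staying on the row and in light touch all the way, never lifting off and never pressing so hard that the pad clicks on the way. Then, on the square mark, press the pad fully down without ramming it and keep it down: the program finishes while the fingertips still hold it pressed. Nothing is gripped or lifted, and the nest and the things around it stay where they are.

Things in the scene. Friction and masses are not known exactly. Their poses are not given: they have to be found in the camera images.
- nest: Loose 2.2 kg test nest: aluminium base plate 140 x 186 mm; above it, on four sprung guide bolts, an aluminium carrier 132 x 178 mm with the touchpad clipped on (grey frame 112 x 150 mm, flat level black surface 106 x 144 mm, unpressed 38 mm above the desk, the nest's highest part). Origin: middle of the underside, on the desk; z up, y along the long side; turned up to 0.6 rad.
- touchpad (a joint): Touchpad and carrier pressed down, m: 0 = up, 0.005 = on the bottom stop. It sinks level wherever it is pressed and springs back: about 1.6 N before it moves, then 1.2 N more per mm (3.4 N at 1.5 mm, 7.6 N near the stop). It clicks at 3.5 mm. Light touch: 0.3 to 3.5 mm, best 1 to 2 mm; fully down: over 4.2 mm.
- ring_mark (a point): Start: white printed ring, 15 mm across, on the touchpad; point at its centre on the black surface, sinking with it; axes as the nest's. The row runs straight from here 104 mm along the nest's -y (seven 4.4 mm dots) to the corner mark. Position is judged at the point midway between the fingertips: keep the fingers closed and pointing straight down.
- corner_mark (a point): Corner of the row: small white printed right angle, 8 mm legs; the point lies on the black surface where the two legs of the row meet. From here the row runs straight 68 mm along the nest's +x (four dots) to the square mark. The nearest edge of the black surface is 19 mm from the row.
- square_mark (a point): End of the row and place of the final press: white printed square outline, 15 mm on a side; the point lies at its centre, on the black surface.
- weight_0: Bystander, loose: brass weight, 26 mm wide, 30 mm tall, at the left of the nest near the front of the desk; origin under its middle.
- screwdriver: Bystander, loose: screwdriver with a red handle, 176 mm long, 24 mm high, further left in front of the dark case (which is 113 mm tall); origin under its middle.
- mouse_spare: Bystander, loose: black computer mouse, 116 x 56 x 39 mm, behind the nest; origin under its middle.

How it is judged:
By the outcome, as a careful person would: the job done as asked, in the order asked, and still so for the second after the job is handed in, while the arm keeps its last pose, push and grip.
It also fails if it takes over 42 s, if anything falls off the work surface, if the arm or the gripper's body presses on something with over 40 N, if the wrist force passes 120 N, or if a joint passes its speed limit or range.

## Working session

There is one attempt and no reset: what is moved stays moved. The work goes in short steps, each a Python script; the robot and the scene stay as the last script left them, time stands still between calls to the robot, and variables do not carry over. Pictures are saved under pics/ and viewed, at most 10 in all, crops included, and the job is handed in when it is done.

```bash
mkdir -p pics; ls
python3 - <<'E'
from bench import bot
import cv2, numpy as np
for n in ("scene","top"):
    im=bot.read_camera(n); cv2.imwrite(f"pics/{n}0.png",im[:,:,::-1])
    m=bot.camera_model(n); print(n,{k:(np.round(v,4).tolist()) for k,v in m.items()})
print(bot.current_time_s(),bot.current_force(),bot.current_tcp_rot())
E
```

```text
pics
scene {'fx': 454.4618, 'fy': 454.4618, 'cx': 323.1794, 'cy': 199.8153, 'T': [[0.8744, 0.2849, -0.3928, 0.226], [-0.4848, 0.5473, -0.6822, -0.7808], [0.0206, 0.7869, 0.6167, 0.6124], [0.0, 0.0, 0.0, 1.0]]}
top {'fx': 414.9328, 'fy': 414.9328, 'cx': 323.1874, 'cy': 198.3956, 'T': [[-0.0851, 0.9761, -0.2002, 0.3787], [-0.9964, -0.0829, 0.0193, -0.1931], [0.0022, 0.2011, 0.9796, 0.997], [0.0, 0.0, 0.0, 1.0]]}
0.1 [-0.31957673  0.50359686  0.77015017] [[ 9.73028548e-01  2.30684663e-01 -1.78841592e-04]
 [ 2.30684729e-01 -9.73028120e-01  9.12871951e-04]
 [ 3.65676602e-05 -9.29506493e-04 -9.99999567e-01]]
```

View pics/scene0.png

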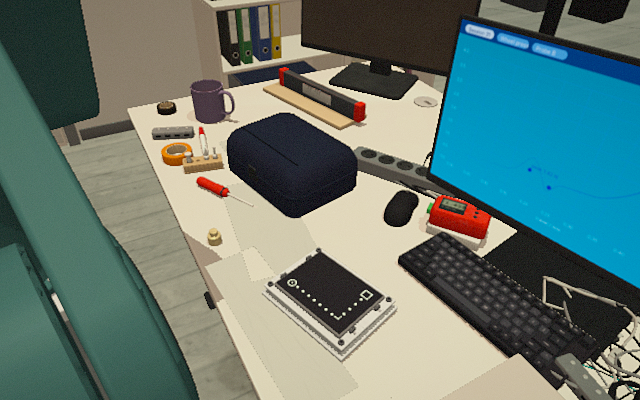

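View pics/top0.png

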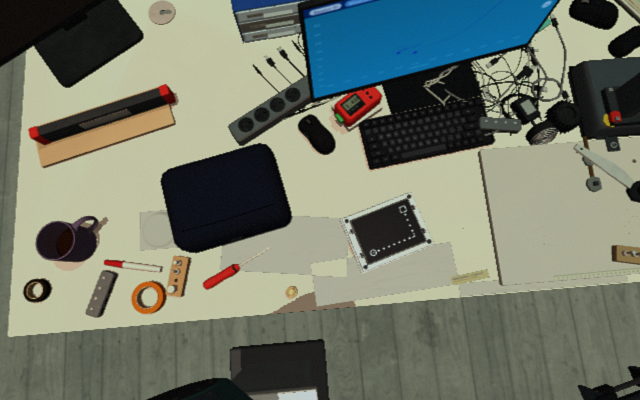

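Scene view: nest at about (330,300), ring (292,282), corner (338,318), square (367,295). Top view: ring (374,253), corner about (415,237), square (404,210). Next I segment the marks and triangulate them.

```bash
cat > h.py <<'E'
import cv2, numpy as np
from bench import bot
def ray(n,uv):
    m=bot.camera_model(n); T=np.array(m["T"])
    d=T[:3,:3]@np.array([(uv[0]-m["cx"])/m["fx"],-(uv[1]-m["cy"])/m["fy"],-1.])
    return T[:3,3],d/np.linalg.norm(d)
def onplane(n,uv,z):
    o,d=ray(n,uv); return o+d*(z-o[2])/d[2]
def tri(uv1,uv2):
    A=[];b=[]
    for n,uv in (("scene",uv1),("top",uv2)):
        o,d=ray(n,uv); P=np.eye(3)-np.outer(d,d); A.append(P); b.append(P@o)
    x,*_=np.linalg.lstsq(np.vstack(A),np.hstack(b),rcond=None)
    return x,[np.linalg.norm(A[i]@x-b[i])*1e3 for i in (0,1)]
def blobs(n,seed,k=1,avg=8):
    g=cv2.cvtColor(np.mean([bot.read_camera(n) for _ in range(avg)],0).astype(np.uint8),cv2.COLOR_RGB2GRAY)
    x0,x1,y0,y1=seed; 
    dark=(g[y0:y1,x0:x1]<75).astype(np.uint8)
    nl,lab,st,_=cv2.connectedComponentsWithStats(dark)
    i=1+np.argmax(st[1:,4]); c,_=cv2.findContours((lab==i).astype(np.uint8),cv2.RETR_EXTERNAL,cv2.CHAIN_APPROX_NONE)
    c=max(c,key=cv2.contourArea); hull=cv2.convexHull(c)
    inside=cv2.erode(cv2.drawContours(np.zeros_like(dark),[hull],-1,1,-1),np.ones((5,5)))
    crop=g[y0:y1,x0:x1].astype(float); bg=np.median(crop[inside>0])
    w=np.where(inside>0,np.clip(crop-bg-12,0,None),0)
    nl,lab,st,_=cv2.connectedComponentsWithStats((w>0).astype(np.uint8),connectivity=8)
    out=[]
    for j in range(1,nl):
        if st[j,4]<2: continue
        ys,xs=np.nonzero(lab==j); ww=w[ys,xs]
        out.append((round((xs*ww).sum()/ww.sum()+x0,2),round((ys*ww).sum()/ww.sum()+y0,2),int(st[j,4]),int(ww.sum()),st[j,:4].tolist()))
    quad=cv2.boxPoints(cv2.minAreaRect(c))+[x0,y0]
    return out,quad,cv2.approxPolyDP(hull,5,True)[:,0]+[x0,y0],crop,w
E
python3 - <<'E'
from h import *
V=[]
for n,s in (("scene",(255,405,240,360)),("top",(335,440,185,280))):
    o,q,a,crop,w=blobs(n,s); print(n,a.tolist())
    for b in o: print(b, np.round(onplane(n,b[:2],.038),4))
    V.append(cv2.resize(np.hstack([crop,w]).clip(0,255).astype(np.uint8),(800,300),interpolation=cv2.INTER_NEAREST))
cv2.imwrite("pics/c1.png",np.vstack(V))
E
```

```text
scene [[317, 249], [382, 295], [339, 333], [277, 283]]
(np.float64(314.4), np.float64(254.51), 11, 544, [55, 12, 9, 7]) [ 0.5016 -0.276   0.038 ]
(np.float64(307.74), np.float64(259.35), 4, 43, [51, 19, 3, 3]) [ 0.4857 -0.281   0.038 ]
(np.float64(303.52), np.float64(262.48), 2, 104, [48, 22, 2, 2]) [ 0.4757 -0.2843  0.038 ]
(np.float64(292.55), np.float64(282.86), 79, 7709, [32, 39, 13, 10]) [ 0.4384 -0.3173  0.038 ]
(np.float64(302.59), np.float64(290.78), 13, 1316, [46, 49, 4, 4]) [ 0.4454 -0.3402  0.038 ]
(np.float64(365.24), np.float64(294.96), 91, 9303, [104, 49, 15, 12]) [ 0.5311 -0.3957  0.038 ]
(np.float64(308.21), np.float64(295.11), 12, 1188, [52, 54, 4, 4]) [ 0.4493 -0.3526  0.038 ]
(np.float64(313.73), np.float64(299.7), 13, 1411, [57, 58, 4, 4]) [ 0.4528 -0.365   0.038 ]
(np.float64(319.49), np.float64(304.2), 14, 1435, [63, 63, 4, 4]) [ 0.4566 -0.3773  0.038 ]
(np.float64(355.05), np.float64(303.74), 12, 1289, [98, 62, 4, 4]) [ 0.5069 -0.4031  0.038 ]
(np.float64(349.3), np.float64(308.55), 14, 1407, [93, 67, 4, 4]) [ 0.4939 -0.4068  0.038 ]
(np.float64(325.49), np.flo
[... 889 characters left out ...]
.48), 2, 25, [86, 45, 1, 2]) [ 0.4796 -0.432   0.038 ]
(np.float64(404.01), np.float64(239.76), 10, 492, [68, 53, 3, 4]) [ 0.4615 -0.3899  0.038 ]
(np.float64(398.86), np.float64(241.76), 10, 458, [62, 55, 4, 4]) [ 0.4579 -0.3775  0.038 ]
(np.float64(393.69), np.float64(243.85), 10, 465, [57, 57, 4, 4]) [ 0.4542 -0.365   0.038 ]
(np.float64(362.49), np.float64(250.66), 20, 406, [25, 59, 7, 14]) [ 0.4447 -0.2916  0.038 ]
(np.float64(388.52), np.float64(246.07), 9, 462, [52, 60, 4, 3]) [ 0.4501 -0.3525  0.038 ]
(np.float64(373.87), np.float64(251.99), 68, 3577, [34, 63, 12, 9]) [ 0.4395 -0.3174  0.038 ]
(np.float64(383.35), np.float64(248.04), 10, 505, [47, 62, 4, 3]) [ 0.4466 -0.3401  0.038 ]
```

View pics/c1.png

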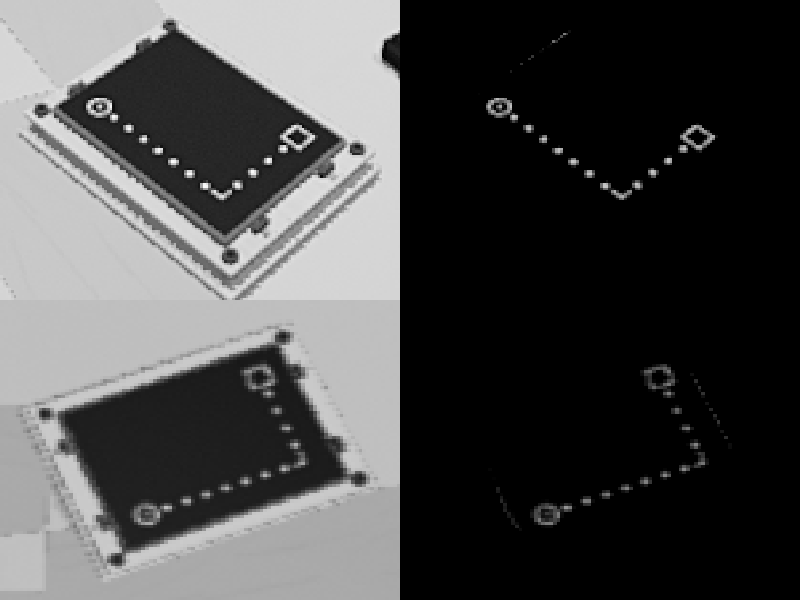

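The crops show both views with seven and four dots. The end dots merge with their marks, so I fit the known layout to the clean dots only. Then I triangulate as a check, hover over the ring and look again.

```bash
cat >> h.py <<'E'
S=np.array([[302.59,290.78],[308.21,295.11],[313.73,299.7],[319.49,304.2],[325.49,308.91],[349.3,308.55],[355.05,303.74]])
P=np.array([[383.35,248.04],[388.52,246.07],[393.69,243.85],[398.86,241.76],[404.01,239.76],[409.53,224.89],[407.02,219.4]])
L=np.array([[0,-26],[0,-39],[0,-52],[0,-65],[0,-78],[27.2,-104],[40.8,-104]])/1e3   # ring at 0
def fit(X):
    c,l=X.mean(0),L.mean(0); U,_,V=np.linalg.svd((L-l).T@(X-c)); R=(U@V).T
    return R,c-R@l,np.linalg.norm((L-l)@R.T+c-X,axis=1)*1e3
E
python3 - <<'E'
from h import *
T=[tri(a,b) for a,b in zip(S,P)]
print("z",np.round([t[0][2] for t in T],4),"gap",np.round([sum(t[1]) for t in T],2))
A=np.array([onplane("scene",a,.038)[:2] for a in S]); B=np.array([onplane("top",a,.038)[:2] for a in P])
for X in (A,B,(A+B)/2):
    R,r,e=fit(X); print(np.degrees(np.arctan2(R[1,0],R[0,0])),r,R@[0,-.104]+r,R@[.068,-.104]+r,np.round(e,2))
R3=np.eye(3); R3[:2,0]=R[:,0]; R3[:2,1]=-R[:,1]; R3[2,2]=-1
np.savez("fit.npz",R=R,r=r,R3=R3)
bot.grip(0)
bot.movep([*r,.10],R3)
bot.move_linear([*r,.060],rate=.1)
print(bot.current_time_s(),bot.current_ee_pos(),bot.current_force(),bot.current_width())
p=bot.current_ee_pos(); V=[]
for n in ("scene","top"):
    im=bot.read_camera(n)
    m=bot.camera_model(n);q=np.linalg.inv(np.array(m["T"]))@np.append(p,1); uv=np.array([m["cx"]+m["fx"]*q[0]/-q[2],m["cy"]-m["fy"]*q[1]/-q[2]])
    u,v=uv.astype(int)
    c=cv2.resize(im[v-55:v+45,u-65:u+65,::-1],None,fx=6,fy=5.9,interpolation=cv2.INTER_CUBIC)[:,:]
    c=cv2.resize(c,(520,400)); cv2.drawMarker(c,tuple(np.round((uv-[u-65,v-55]+.5)*4).astype(int).tolist()),(0,0,255),0,14,1); 
    cv2.imwrite(f"pics/{n}1.png",c); print(n,uv)
E
```

```text
z [0.0375 0.0377 0.0376 0.0378 0.0378 0.0379 0.0374] gap [1.07 0.69 1.27 1.31 1.   0.96 1.05]
16.73362601651927 [ 0.43794348 -0.31517527] [ 0.46788743 -0.41477125] [ 0.53300788 -0.39519251] [0.17 0.18 0.13 0.15 0.09 0.11 0.04]
16.762706853874832 [ 0.43903572 -0.31521085] [ 0.46903022 -0.41479162] [ 0.53414072 -0.39517983] [0.08 0.19 0.13 0.16 0.04 0.25 0.19]
16.748175519701856 [ 0.43848959 -0.31519306] [ 0.46845883 -0.41478144] [ 0.5335743  -0.39518616] [0.1  0.01 0.03 0.07 0.03 0.15 0.08]
4.5417 [ 0.43843653 -0.31536705  0.05994461] [0.45862484 0.18239189 0.66447089] 0.0005421944901037621
scene [291.74804075 272.99110729]
top [374.22689683 251.79704642]
```

View pics/scene1.png

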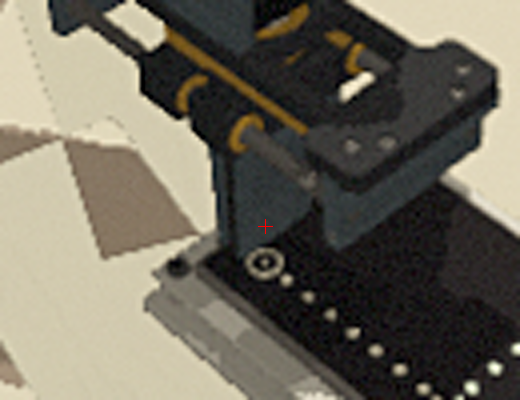

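View pics/top1.png

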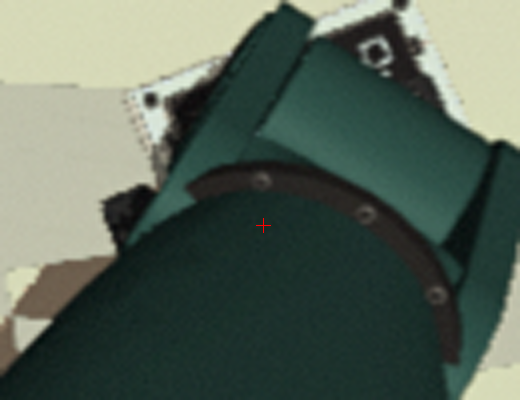

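Scene crop: the cross marking the projected TCP (265,227) lies over the fingers, just above the ring at (265,262). The finger shape isn't clear and the top view is blocked by the arm, so I'll zoom in on the scene view with contrast.

Run:
```python
from h import *
im=np.mean([bot.read_camera("scene") for _ in range(10)],0)
d=np.load("fit.npz"); m=bot.camera_model("scene"); Ti=np.linalg.inv(np.array(m["T"])); p=bot.current_ee_pos()
x0,y0,k=255,205,8
c=cv2.resize((255*(im[y0:y0+75,x0:x0+100,::-1]/255)**.5).astype(np.uint8),None,fx=k,fy=k,interpolation=cv2.INTER_CUBIC)
def pr(w):
    q=Ti@np.append(w,1); return tuple(np.round((np.array([m["cx"]+m["fx"]*q[0]/-q[2],m["cy"]-m["fy"]*q[1]/-q[2]])-[x0,y0]+.5)*k).astype(int).tolist())
R3=bot.current_tcp_rot(); print(R3)
for h in (0,-.05):
    pts=np.array([pr(p+R3@[sx*.016,sy*.0135,h]) for sx,sy in((1,1),(1,-1),(-1,-1),(-1,1))]); cv2.polylines(c,[pts],True,(0,0,255),1)
cv2.drawMarker(c,pr(p),(0,255,0),0,14,1)
cv2.imwrite("pics/z2.png",c)
```

```text
[[ 9.57565042e-01  2.88217247e-01  9.04827186e-05]
 [ 2.88217255e-01 -9.57565040e-01 -9.47104122e-05]
 [ 5.93459137e-05  1.16770061e-04 -9.99999991e-01]]
```

View pics/z2.png

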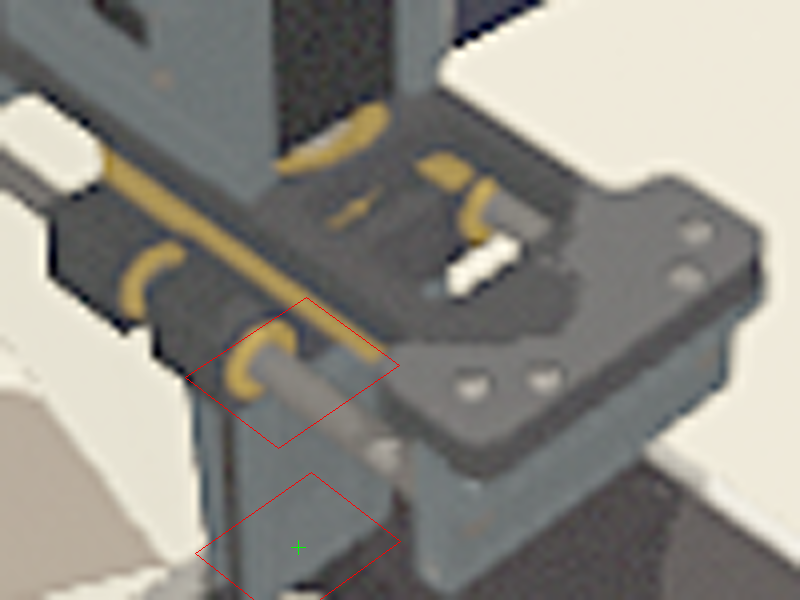

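The finger silhouette (x 200–395) and the seam at x≈232 match the box predicted from the TCP. The lower edge is cut off, so I take one more crop lower down.

Run:
```python
from h import *
im=np.mean([bot.read_camera("scene") for _ in range(10)],0)
m=bot.camera_model("scene"); Ti=np.linalg.inv(np.array(m["T"])); p=bot.current_ee_pos()
x0,y0,k=265,245,12
c=cv2.resize((255*(im[y0:y0+48,x0:x0+60,::-1]/255)**.45).astype(np.uint8),None,fx=k,fy=k,interpolation=cv2.INTER_CUBIC)
def pr(w):
    q=Ti@np.append(w,1); return tuple(np.round((np.array([m["cx"]+m["fx"]*q[0]/-q[2],m["cy"]-m["fy"]*q[1]/-q[2]])-[x0,y0]+.5)*k).astype(int).tolist())
R3=bot.current_tcp_rot()
pts=np.array([pr(p+R3@[sx*.016,sy*.0135,0]) for sx,sy in((1,1),(1,-1),(-1,-1),(-1,1))]); cv2.polylines(c,[pts],True,(0,0,255),1)
cv2.drawMarker(c,pr(p),(0,255,0),0,14,1)
cv2.imwrite("pics/z3.png",c)
```

```text
(no output)
```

View pics/z3.png

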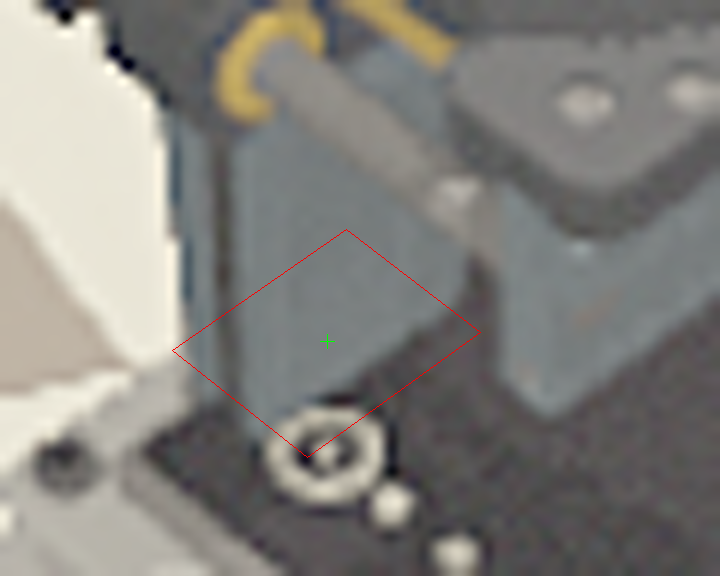

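The tips taper to about 15 mm thick. With that, the near corner (265,430) and seam (232,400) match the projected TCP within about 1 px. Next I touch down on the ring.

```bash
cat >> h.py <<'E'
def fz(n=10):
    v=[]
    for _ in range(n): v.append(bot.current_force()[2]); bot.dwell(.01)
    return np.mean(v),np.std(v)
E
python3 - <<'E'
from h import *
d=np.load("fit.npz"); r=d["r"]
bot.move_linear([*r,.043],rate=.05); bot.dwell(.2)
f0=fz(20); print(bot.current_time_s(),f0)
hit=bot.move_linear([*r,.0365],rate=.01,contact_N=1.8)
bot.dwell(.15); print(hit,bot.current_ee_pos(),fz(15),bot.current_force(),bot.current_time_s())
np.save("f0.npy",f0[0])
E
```

```text
6.5 (np.float64(-0.2352143601500664), np.float64(0.41896951246825664))
True [ 0.43847063 -0.31519027  0.03749257] (np.float64(2.523289122071129), np.float64(0.5665072698842849)) [ 1.65125032 -1.62498829  2.67205839] 7.3167
```

Run:
```python
from h import *
d=np.load("fit.npz"); R,r=d["R"],d["r"]; f0=float(np.load("f0.npy"))
z=.0370
bot.move_linear([*r,z],rate=.005); bot.dwell(.1)
W=[[0,-y] for y in (.0001,.013,.026,.039,.052,.065,.078,.091,.104)]+[[x,-.104] for x in (.0136,.0272,.0408,.0544,.068)]
for w in W:
    bot.move_linear([*(R@w+r),z],rate=.03)
    f=fz(8)[0]-f0; p=bot.current_ee_pos()
    dep=(f-1.6)/1.2
    print(w,round(f,2),"dep",round(dep,2),"z",round(p[2]*1e3,2),"xyerr",np.round((R.T@(p[:2]-r)-w)*1e3,2),np.round(bot.current_force()[:2],1))
    z+=np.clip(.4*(dep-1.5),-.25,.25)*1e-3
    if not .5<dep<2.7: print("adjust"); bot.move_linear([*(R@w+r),p[2]+np.clip(dep-1.5,-1,1)*1e-3],rate=.005); break
print(bot.current_time_s())
```

```text
[0, -0.0001] 3.13 dep 1.27 z 36.94 xyerr [-0.04  0.14] [0.6 0.5]
[0, -0.013] 3.38 dep 1.49 z 37.08 xyerr [ 0.15 -0.49] [-0.4 -2.6]
[0, -0.026] 3.21 dep 1.34 z 37.06 xyerr [ 0.15 -0.42] [ 0.  -2.4]
[0, -0.039] 3.45 dep 1.54 z 36.99 xyerr [ 0.12 -0.45] [-0.4 -2.3]
[0, -0.052] 3.54 dep 1.61 z 37.02 xyerr [ 0.1  -0.48] [ 0.4 -2.4]
[0, -0.065] 3.52 dep 1.6 z 37.08 xyerr [ 0.11 -0.47] [ 0.8 -1. ]
[0, -0.078] 3.52 dep 1.6 z 37.11 xyerr [ 0.14 -0.47] [-0.6 -2.6]
[0, -0.091] 3.03 dep 1.19 z 37.12 xyerr [ 0.08 -0.44] [-0.1 -2.6]
[0, -0.104] 3.38 dep 1.48 z 37.02 xyerr [ 0.06 -0.48] [ 0.6 -2.5]
[0.0136, -0.104] 3.71 dep 1.76 z 36.92 xyerr [ 0.34 -0.01] [1.8 1.5]
[0.0272, -0.104] 3.29 dep 1.41 z 37.03 xyerr [ 0.34 -0.1 ] [2.1 1.1]
[0.0408, -0.104] 3.28 dep 1.4 z 37.03 xyerr [ 0.34 -0.07] [2.1 1.4]
[0.0544, -0.104] 3.63 dep 1.69 z 37.0 xyerr [ 0.37 -0.09] [2.5 1.5]
[0.068, -0.104] 3.54 dep 1.62 z 37.07 xyerr [ 0.38 -0.08] [1.7 0.9]
16.5167
```

Slide is clean: depth stayed 1.2–1.8 mm. Now the final press, slowly.

Run:
```python
from h import *
d=np.load("fit.npz"); R,r=d["R"],d["r"]; f0=float(np.load("f0.npy"))
t=R@[.068,-.104]+r
hit=bot.move_linear([*t,.0325],rate=.004,contact_N=8)
bot.dwell(.4); print(hit,bot.current_ee_pos(),fz(20)[0]-f0,bot.current_force(),bot.current_time_s())
o,*_=blobs("scene",(255,405,240,360)); print([b[:3] for b in o])
cv2.imwrite("pics/end.png",bot.read_camera("scene")[200:400,200:500,::-1].repeat(2,0).repeat(2,1))
```

```text
True [ 0.53377711 -0.39526948  0.0332768 ] 7.741530109748507 [-1.1893695   0.41044002  7.64574594] 18.05
[(np.float64(351.63), np.float64(270.38), 2386), (np.float64(370.07), np.float64(246.71), 356), (np.float64(388.47), np.float64(240.87), 6), (np.float64(395.75), np.float64(263.16), 190), (np.float64(292.14), np.float64(284.66), 64), (np.float64(284.56), np.float64(292.03), 10), (np.float64(302.59), np.float64(292.73), 10), (np.float64(293.31), np.float64(299.31), 5), (np.float64(308.27), np.float64(297.11), 8), (np.float64(313.8), np.float64(301.66), 10), (np.float64(299.24), np.float64(304.24), 5), (np.float64(319.56), np.float64(306.14), 10), (np.float64(354.87), np.float64(305.71), 11), (np.float64(311.91), np.float64(314.47), 18), (np.float64(349.31), np.float64(310.64), 11), (np.float64(325.41), np.float64(310.87), 11), (np.float64(335.75), np.float64(318.35), 41), (np.float64(343.32), np.float64(315.59), 12)]
```

View pics/end.png

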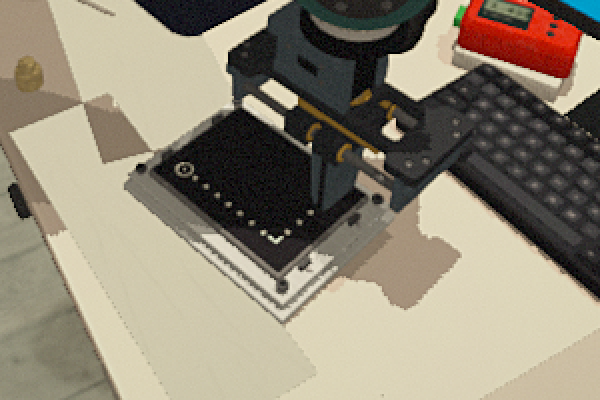

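The marks sank about 2 px (4–5 mm) with no sideways shift, so the nest hasn't moved. The force is only 7.7 N, though, so I press gently a little further to be sure it sits on the stop.

Run:
```python
from h import *
d=np.load("fit.npz"); R,r=d["R"],d["r"]; f0=float(np.load("f0.npy"))
t=R@[.068,-.104]+r
for z in np.arange(.0331,.0310,-.0003):
    bot.move_linear([*t,z],rate=.003); bot.dwell(.1); f=fz(12)[0]-f0
    print(round(z,4),np.round(bot.current_ee_pos(),4),round(f,2))
    if f>11: break
bot.dwell(.5); print(fz(20)[0]-f0)
o,*_=blobs("scene",(255,405,240,360)); print([b[:2] for b in o if b[2] in range(7,13)],bot.current_time_s())
```

```text
0.0331 [ 0.5337 -0.3953  0.0333] 7.54
0.0328 [ 0.5337 -0.3953  0.0332] 9.71
0.0325 [ 0.5337 -0.3953  0.0331] 13.43
13.502352515676574
[(np.float64(302.71), np.float64(292.79)), (np.float64(308.26), np.float64(297.11)), (np.float64(313.8), np.float64(301.66)), (np.float64(319.55), np.float64(306.16)), (np.float64(354.8), np.float64(305.76)), (np.float64(309.97), np.float64(312.92)), (np.float64(349.32), np.float64(310.63)), (np.float64(325.51), np.float64(310.92)), (np.float64(343.32), np.float64(315.59))] 21.025
```

The force climbs steeply with no further sinking, so the pad is on the stop at 13.5 N. Handing in.

```bash
python3 -c "
from bench import bot
print(bot.job_done())"
```

```text
the job is handed in; nothing more can be done
None
```

The swipe-and-click test is done and handed in at about 21 s: the fingertips slid from ring to corner to square at roughly 1.2–1.8 mm depth, judged from force readings at each dot, and now hold the pad on its bottom stop at about 13.5 N, with no sign that the nest moved.

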